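# Walk the vial block round to the fence

### The job

Walk the heavy aluminium vial block up to the fence by pushing on its two coloured corner pads by turns, now the orange one, now the blue one, until its plain long face sits flat against the fence and the fence backs the whole of that face. Push only on the pads, one at a time; do not touch the metal, do not lift or tip the block, and leave the bottle, the jar and the cup where they stand. Finish with the block at rest and the hand clear.

Things in the scene. Friction and masses are not known exactly. Their poses are not given: they have to be found in the camera images.
- block: Aluminium vial block, 80 (x) by 180 (y) by 50 (z) mm, about 1.2 kg (varies by a fifth), loose on the bench (friction about 0.6). Origin: centre of the metal's underside. +x: out of the plain long face that goes to the fence; +y: to the orange pad. Starts 12 to 16 cm short of the fence, turned up to 30 degrees. A forward push on one pad turns it about a point towards its other end.
- left_pad_face (a point): Centre of the orange pad's rear face, at (-50, 79, 26) mm in the block's frame: push here. The pad wraps the rear +y corner: on the rear it spans y 60 to 98 mm and stands 10 mm proud of the metal; on the end it stands 8 mm proud and reaches 45 mm forward of its rear face. It spans 6 to 46 mm above the bench. Bare metal, 120 mm wide, lies between the pads.
- right_pad_face (a point): Centre of the rear face of the blue corner pad, at (-50, -79, 26) mm in the block's frame; the mirror image of the orange pad, at the -y end.
- left_front (a point): The block's front corner on the orange side, at (40, 90, 20) mm in the block's frame.
- right_front (a point): The block's front corner on the blue side, at (40, -90, 20) mm in the block's frame.
- fence: Dark steel bar with a yellow top edge, fixed to the bench: 280 mm long (y), 12 thick, 37 high, feet behind. Origin: middle of the face that meets the block, at bench level. +x points through the bar, away from the robot; the block stands on the -x side. Turned up to 12 degrees. With the block home, the block's origin is at x = -40 mm in this frame.
- amber_bottle: Bystander: amber dropper bottle, 36 mm across, 80 mm high, standing loose. Origin: centre of its underside.
- white_jar: Bystander: white jar, 48 mm across, 60 mm high, standing loose. Origin: centre of its underside.
- steel_cup: Bystander: steel cup, 56 mm across, 60 mm high, standing loose. Origin: centre of its underside. The three bystanders stand clear of both ends of the block's path; which is where varies.
There are look-alikes about, which are no part of the job. Of the things shaped like the block, the aluminium one is meant.

How it is judged:
By the outcome, as a careful person would: the job done as asked, in the order asked, and still so for the second after the job is handed in, with the robot touching nothing.
It also fails if it takes over 54 s, if anything falls off the work surface, if the arm or the gripper's body presses on something with over 40 N, if the wrist force passes 120 N, or if a joint passes its speed limit or range.

### The arm

A 6-joint arm with a two-finger parallel gripper is mounted at the origin on the work surface. World frame = base frame: x ahead of the robot, y to its left, z up, the work surface at z = 0. Lengths are in m, angles in rad, forces in N, time in s.
With the tool pointing down it reaches from about 0.25 to 0.8 m from the base axis. Payload 3.9 kg.
Tool frame: the origin (TCP) lies between the finger pads; the fingertips stand 25 mm ahead of it and the grasp point (between the pads) lies 6 mm ahead of it (robot.tip_reach is the distance from the TCP to the fingertips, in m); x points along the fingers, z is the direction in which the jaws open and shut, and the axes are right-handed (so a half turn about x gives the same grasp; the last joint's range is limited). The gripper opens to 85 mm and grips with 20 to 120 N. Pads are 22 mm wide; open, the fingers measure 114 mm over their backs; the gripper's body (76 mm by 85 mm) begins 54 mm behind the grasp point. The pads swing forward as they close: fully open they stand 13 mm farther back than shut.
Start: joints at [-1.214, 0.26, -0.138, 1.173, 0, 1.571], TCP at [0.183, -0.492, 0.256] pointing down, gripper open.
Joint ranges: [-2.78, 2.78], [-0.83, 1.72], [-1.28, 1.37], [-1.9, 2.12], [-1.57, 1.48], [-3.14, 3.14]. Speed limits (rad/s): [2.57, 2.57, 3.14, 3.14, 3.14, 3.14].

### API

Orientations are given as a rotation vector (axis times angle).
In Python, from station import robot, imaging gives the robot as it stands.
- The arm moves only by the shell command python3 -m inch 'ROWS' [FORCE]. ROWS is JSON, a list of rows, each an object of numbers: "grip": the finger opening in m, from 0 to 0.0854; "dx", "dy", "dz": the shift along the tool's x, y, z in m; "turn": the turn about the tool's x in degrees. A call has 1 to 12 rows; each row is the pose to reach, as a shift and turn from the pose commanded when the call began, along the tool's axes at that moment; what a row does not reach only later rows make up. A row lasts 1/10 s, in which the tool goes at most 50 mm and 8.59 degrees, less where a joint would pass 70% of its speed; a pose out of reach is approached as far as the arm can. A call with a gripper value outside its range is refused whole. The fingers move at their own pace and stop on an object; FORCE is the grip in N (left out, the last holds). Time passes only in rows, so rows that repeat a pose let the fingers close. It gives the time, the measured TCP pose, the force and the opening at its end, in the units of the state.
- robot.sense(): the state, without advancing time (a new reading comes with each control period).
- imaging.capture(name): name is "side" or "top" or "wrist"; returns (picture, depth): 400x640x3 uint8, blue, green, red; 400x640 float32, m along the optical axis (not along the pixel's ray), 0 where there is no reading.
- imaging.camera_params(name): a dict with "fx", "fy", "cx", "cy" (pixels), "rvec" (rotation vector, rad) and "tvec" (3), from world to camera coordinates, as OpenCV has them; the wrist camera has in their place "mount" (4x4, takes a point from camera to tool coordinates, whose origin is the TCP and whose axes are the tool frame's). Camera axes: x right, y down, z forward; pixel columns grow to the right and rows downward; lengths in m; the calibration is good to about 2 mm. A picture is of the moment at which its call begins: read the wrist's pose just before it. camera_params takes no time and is no camera call.
- robot.job_done(): hands the job in, once; it reports no verdict.
The state is a dict: "time_s": time; "q": joint angles; "qd": joint speeds; "joint_torque": joint torques, N m; "ee_pos": TCP position; "tcp_rot": TCP orientation; "ft_force": force on the tool from outside, world axes, zero at the start; "wrist_torque": the same for the moment, N m; "width": finger opening in m.
Only numpy, scipy, OpenCV 4.12 (cv2) and the standard library are available. Lean on these libraries where they do the work, as an engineer would, in place of code of your own. Each camera call takes 0.05 s, during which the arm holds its last target. There are 200 camera calls.

## Working session

There is one attempt and no reset: what is moved stays moved. The work goes in short steps, Python scripts to look and compute and a shell command to move; the robot and the scene stay as the last step left them, time stands still between calls to the robot, and variables do not carry over. Pictures are saved under pics/ and viewed, about 8 in all and at most 12, crops included, and the job is handed in when it is done.

```bash
ls; mkdir -p pics
python3 - <<'E'
from station import robot, imaging
import cv2
for n in ("top","side"):
    p,d=imaging.capture(n); cv2.imwrite(f"pics/{n}0.png",p); import numpy as np; np.save(f"pics/{n}0.npy",d)
    print(n,imaging.camera_params(n))
s=robot.sense();print(s)
E
```

```text
pics
top {'fx': 434.81709187484313, 'fy': 434.81709187484313, 'cx': 314.69063860157235, 'cy': 199.1683440792022, 'rvec': array([ 2.1958056 , -1.99376086,  0.23255263]), 'tvec': array([-0.01533669,  0.52514063,  1.03585628])}
side {'fx': 478.42752933691673, 'fy': 478.42752933691673, 'cx': 324.9580597426069, 'cy': 202.37539089129106, 'rvec': array([ 2.29216548, -0.25612849,  0.11561643]), 'tvec': array([-0.50908545,  0.15402948,  0.92592242])}
{'time_s': 0.1, 'q': array([-1.21399699e+00,  2.60630170e-01, -1.39252329e-01,  1.17267739e+00,
       -1.13701281e-05,  1.57081396e+00]), 'qd': array([ 1.88914849e-03, -2.55647684e-05,  2.30128246e-03,  1.37359661e-03,
        3.96714339e-04, -1.75292432e-03]), 'joint_torque': array([ 9.04953663e-05, -4.06508446e+01,  2.54527742e+01,  1.01273079e-02,
        1.15899620e-04, -1.80833098e-05]), 'ee_pos': array([ 0.18317014, -0.49140764,  0.25553723]), 'tcp_rot': array([ 0.94351304,  1.35861834, -0.94186603]), 'ft_force': array([ 0.69387053,  0.1171875 , -0.36845072]), 'wrist_torque': array([ 0.02062369, -0.02256883,  0.06418013]), 'width': 0.08533654896218737}
```

View pics/top0.png

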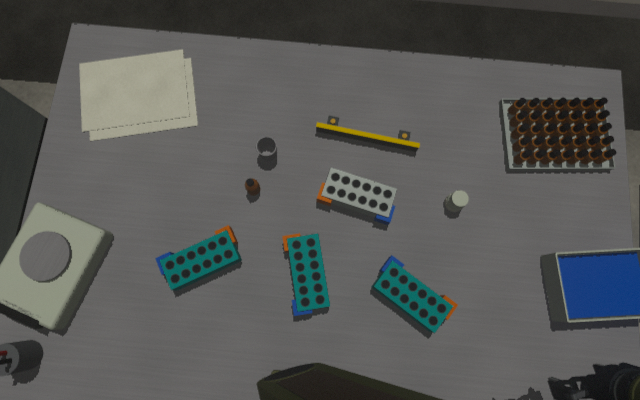

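View pics/side0.png

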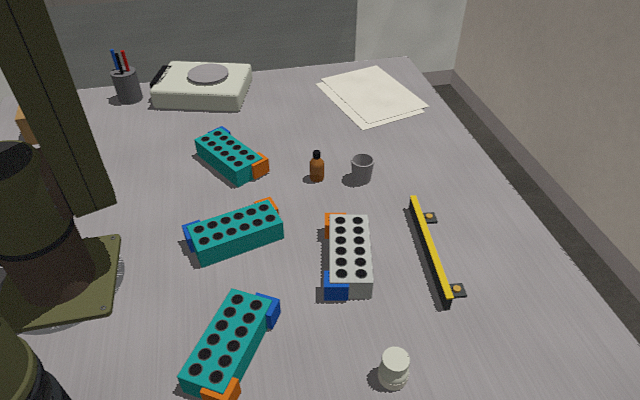

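The top view shows the aluminium block at about (358,195), with its orange pad left at (324,192) and its blue pad right at (384,214). The fence runs (317,126)–(419,146), the cup is at (266,148), the bottle at (252,186) and the jar at (457,200). The three teal blocks are look-alikes; the side view agrees. Next I'll measure.

```bash
cat > h.py <<'E'
import numpy as np, cv2
from station import robot, imaging
from scipy.spatial.transform import Rotation as R
P=imaging.camera_params("top"); K=np.array([[P['fx'],0,P['cx']],[0,P['fy'],P['cy']],[0,0,1]]); RW=cv2.Rodrigues(P['rvec'])[0]; C=-RW.T@P['tvec']
def ray(uv,z):
    uv=np.atleast_2d(uv).astype(float)
    d=np.c_[uv,np.ones(len(uv))]@np.linalg.inv(K).T@RW
    return (C+d*((z-C[2])/d[:,2])[:,None])[:,:2]
def rect(m,z):
    cs,_=cv2.findContours(m,cv2.RETR_EXTERNAL,cv2.CHAIN_APPROX_NONE)
    c=max(cs,key=cv2.contourArea)[:,0,:]
    return cv2.minAreaRect((ray(c,z)*1000).astype(np.float32)), ray(c,z)
def longdir(r):
    b=cv2.boxPoints(r); e=[b[1]-b[0],b[2]-b[1]]; v=max(e,key=np.linalg.norm); v=v/np.linalg.norm(v)
    return v if v[1]>0 else -v   # +y roughly to robot's left
def fence(p):
    h=cv2.cvtColor(p,cv2.COLOR_BGR2HSV); m=cv2.inRange(h,(20,150,100),(35,255,255)); m[:100]=0;m[170:]=0;m[:,:300]=0;m[:,440:]=0
    r,_=rect(m,.037); y=longdir(r); x=np.array([y[1],-y[0]]); return np.array(r[0])/1000,x,y,r[1]
def block(p):
    h=cv2.cvtColor(p,cv2.COLOR_BGR2HSV); m=cv2.inRange(h,(0,0,110),(180,60,255))
    m[:,:290]=0;m[:,435:]=0;m[:115]=0;m[250:]=0
    m=cv2.morphologyEx(m,cv2.MORPH_OPEN,np.ones((3,3),np.uint8))
    r,_=rect(m,.05); y=longdir(r); x=np.array([y[1],-y[0]]); return np.array(r[0])/1000,x,y,r[1],m
def state():
    s=robot.sense(); M=R.from_rotvec(s['tcp_rot']).as_matrix(); return s,M
def report(p=None,F=None):
    if p is None: p,_=imaging.capture("top")
    f=F or fence(p); b=block(p)
    rel=b[0]-(f[0]+0)
    print("fence c",f[0].round(4),"xdir",f[1].round(3),"size",np.round(f[3],1))
    print("block c",b[0].round(4),"xdir",b[1].round(3),"size",np.round(b[3],1))
    print("block in fence frame mm: x",round(1000*rel@f[1]+6,1),"y",round(1000*rel@f[2],1),"angle",round(np.degrees(np.arctan2(b[1]@f[2],b[1]@f[1])),2))
    for n,q in (("orange",(-.05,.079)),("blue",(-.05,-.079)),("LF",(.04,.09)),("RF",(.04,-.09))):
        w=b[0]+b[1]*q[0]+b[2]*q[1]; print(n,w.round(4))
    return p,f,b
E
python3 - <<'E'
from h import *
p=cv2.imread("pics/top0.png"); p,f,b=report(p)
cv2.imwrite("pics/m.png",b[4])
h=cv2.cvtColor(p,cv2.COLOR_BGR2HSV)
print([h[y,x] for x,y in ((335,172),(365,205),(340,230))])
for n,lo,hi in(("or",(5,150,100),(19,255,255)),("bl",(105,150,80),(125,255,255))):
    m=cv2.inRange(h,lo,hi); m[:,:300]=0;m[:,410:]=0;m[:160]=0;m[230:]=0
    r,c=rect(m,.046);print(n,r[0],r[1],c.min(0),c.max(0))
for n,uv,z in(("cup",(266,144),.06),("bottle",(252,182),.08),("jar",(460,196),.06),("teal1",(300,236),.05),("teal1b",(305,310),.05),("teal2 corner",(383,262),.05)): print(n,ray(uv,z))
print(state()[1].round(3))
E
```

```text
fence c [ 0.7199 -0.0869] xdir [ 0.993 -0.119] size [279.8  14.2]
block c [ 0.5583 -0.075 ] xdir [ 0.974 -0.228] size [178.6  80. ]
block in fence frame mm: x -155.8 y -7.4 angle -6.34
orange [0.5276 0.0133]
blue [ 0.4916 -0.1405]
LF [0.6178 0.0035]
RF [ 0.5768 -0.1717]
[array([ 45,  16, 127], dtype=uint8), array([ 49,  14, 142], dtype=uint8), array([  0,   3, 100], dtype=uint8)]
or (547.940673828125, 8.63688850402832) (37.33110809326172, 44.26847457885742) [ 0.52338338 -0.00612846] [0.57238296 0.03045172]
bl (503.0858154296875, -152.067626953125) (28.06122589111328, 54.753475189208984) [ 0.48852614 -0.16736742] [ 0.52922274 -0.12323121]
cup [[0.65843888 0.17522989]]
bottle [[0.54827563 0.19484978]]
jar [[ 0.56793726 -0.32967837]]
teal1 [[0.42907863 0.06290851]]
teal1b [[0.2521868  0.03243588]]
teal2 corner [[ 0.38462476 -0.14727828]]
[[-0.001  0.937  0.349]
 [ 0.002  0.349 -0.937]
 [-1.    -0.    -0.002]]
```

View pics/m.png

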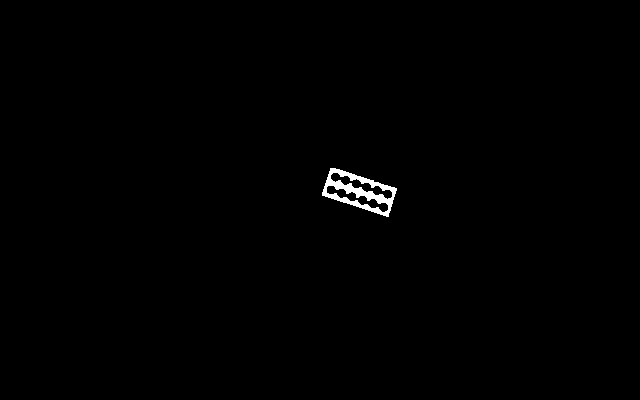

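```bash
python3 -m inch '[{"grip":0,"dy":0.04,"dz":-0.025,"turn":5},{"grip":0,"dy":0.08,"dz":-0.05,"turn":10},{"grip":0,"dy":0.12,"dz":-0.075,"turn":15},{"grip":0,"dy":0.16,"dz":-0.1,"turn":20},{"grip":0,"dy":0.2,"dz":-0.125,"turn":25},{"grip":0,"dy":0.24,"dz":-0.15,"turn":27.2},{"grip":0,"dy":0.28,"dz":-0.175,"turn":27.2},{"grip":0,"dy":0.32,"dz":-0.2,"turn":27.2},{"grip":0,"dy":0.36,"dz":-0.225,"turn":27.2},{"grip":0,"dy":0.38,"dz":-0.2373,"turn":27.2},{"grip":0,"dy":0.38,"dz":-0.2373,"turn":27.2},{"grip":0,"dy":0.38,"dz":-0.2373,"turn":27.2}]' 40
python3 - <<'E'
from h import *
s,M=state();print(M.round(3),robot.tip_reach,s['ft_force'],s['width'])
E
```

```text
[[-0.001  0.937  0.349]
 [ 0.002  0.349 -0.937]
 [-1.    -0.    -0.002]] 0.025 [ 0.69387053  0.1171875  -0.36845072] 0.08533654896218737validation failed for argument at $[0]...
```

```bash
python3 -m inch '[{"grip":0.0,"dx":0.0,"dy":0.04,"dz":-0.025,"turn":5.0}]' 40; echo; python3 -m inch --help | head -20
```

```text
time_s: 0.2
ee_pos: [0.2108, -0.4576, 0.2556]
tcp_rot: [1.012, 1.321, -1.016]
ft_force: [1.5, 1.1, -0.2]
width: 0.0732
invalid input: not JSON, or not a number
```

```bash
python3 -m inch '[{"grip":0,"dx":0,"dy":0.032,"dz":-0.0242,"turn":5},{"grip":0,"dx":0,"dy":0.064,"dz":-0.0484,"turn":10},{"grip":0,"dx":0,"dy":0.096,"dz":-0.0725,"turn":15},{"grip":0,"dx":0,"dy":0.128,"dz":-0.0967,"turn":20},{"grip":0,"dx":0,"dy":0.16,"dz":-0.121,"turn":22.2},{"grip":0,"dx":0,"dy":0.192,"dz":-0.145,"turn":22.2},{"grip":0,"dx":0,"dy":0.224,"dz":-0.169,"turn":22.2},{"grip":0,"dx":0,"dy":0.256,"dz":-0.1935,"turn":22.2},{"grip":0,"dx":0,"dy":0.288,"dz":-0.2177,"turn":22.2},{"grip":0,"dx":0,"dy":0.32,"dz":-0.242,"turn":22.2},{"grip":0,"dx":0,"dy":0.32,"dz":-0.242,"turn":22.2},{"grip":0,"dx":0,"dy":0.32,"dz":-0.242,"turn":22.2}]' 40
python3 - <<'E'
from h import *
s,M=state();print(M.round(3),robot.tip_reach,s['ft_force'],s['width'])
E
```

```text
time_s: 1.4
ee_pos: [0.456, -0.1354, 0.2558]
tcp_rot: [1.293, 1.153, -1.295]
ft_force: [-0.6, -0.2, 0.2]
width: -0.0001
[[-0.002  0.993 -0.115]
 [-0.    -0.115 -0.993]
 [-1.    -0.002  0.   ]] 0.025 [-0.58339897 -0.18046204  0.20345032] -9.877576411854992e-05
```

```bash
python3 -m inch '[{"grip":0,"dx":0.05,"dy":0,"dz":0,"turn":0},{"grip":0,"dx":0.1,"dy":0,"dz":0,"turn":0},{"grip":0,"dx":0.15,"dy":0,"dz":0,"turn":0},{"grip":0,"dx":0.19,"dy":0,"dz":0,"turn":0},{"grip":0,"dx":0.215,"dy":0,"dz":0,"turn":0},{"grip":0,"dx":0.215,"dy":0,"dz":0,"turn":0}]'
cat >> h.py <<'E'
def plan(side,dth,b,c=.045,n=7,gap=.011):
    """side +1 orange,-1 blue: tool shifts (dy,dz mm) from the present pose to pad centre contacts as the block turns by dth deg about (0,-side*c)"""
    s,M=state(); p0=s['ee_pos'][:2]; ty=M[:2,1];tz=M[:2,2]
    B=np.c_[b[1],b[2]]; cor=b[0]+B@[0,-side*c]
    for k in range(n+1):
        a=np.radians(-side*dth*k/n); Rt=np.array([[np.cos(a),-np.sin(a)],[np.sin(a),np.cos(a)]])
        face=cor+Rt@(B@np.array([-.05,side*(.079+c)])); xb=Rt@b[1]
        ang=np.arctan2(xb@-tz,xb@ty)
        # finger half size 11 (ty) x 14 (tz): support distance along -xb
        w=face-xb*(gap*abs(np.cos(ang))+.014*abs(np.sin(ang)))   # finger touches the face, tool axis on the pad's centre line
        d=w-p0; print(k,"dy %.1f dz %.1f"%(1000*d@ty,1000*d@tz),"blk-tool ang %.1f"%np.degrees(ang))
    print("tcp",s['ee_pos'].round(4),"F",s['ft_force'].round(1),"t",s['time_s'])
E
python3 - <<'E'
from h import *
p,f,b=report(); np.savez("f.npz",*f); cv2.imwrite("pics/t1.png",p[100:320,220:480].repeat(3,0).repeat(3,1)[:600,:780])
plan(-1,17,b)
E
```

```text
time_s: 2.0
ee_pos: [0.4517, -0.1363, 0.0382]
tcp_rot: [1.295, 1.157, -1.303]
ft_force: [-0.5, -0.1, 0.1]
width: -0.0004
fence c [ 0.7197 -0.0869] xdir [ 0.993 -0.119] size [279.8  14.5]
block c [ 0.6065 -0.0155] xdir [ 0.989 -0.147] size [269.  165.4]
block in fence frame mm: x -114.9 y 57.3 angle -1.61
orange [0.5687 0.0699]
blue [ 0.5455 -0.0864]
LF [0.6593 0.0676]
RF [ 0.6329 -0.1104]
0 dy 73.8 dz -61.2 blk-tool ang -1.6
1 dy 79.3 dz -58.6 blk-tool ang 0.9
2 dy 84.0 dz -56.2 blk-tool ang 3.3
3 dy 88.9 dz -53.9 blk-tool ang 5.7
4 dy 93.9 dz -51.9 blk-tool ang 8.2
5 dy 99.0 dz -50.0 blk-tool ang 10.6
6 dy 104.3 dz -48.3 blk-tool ang 13.0
7 dy 109.6 dz -46.9 blk-tool ang 15.4
tcp [ 0.4536 -0.1366  0.0401] F [0.3 0.1 0.1] t 2.05
```

View pics/t1.png

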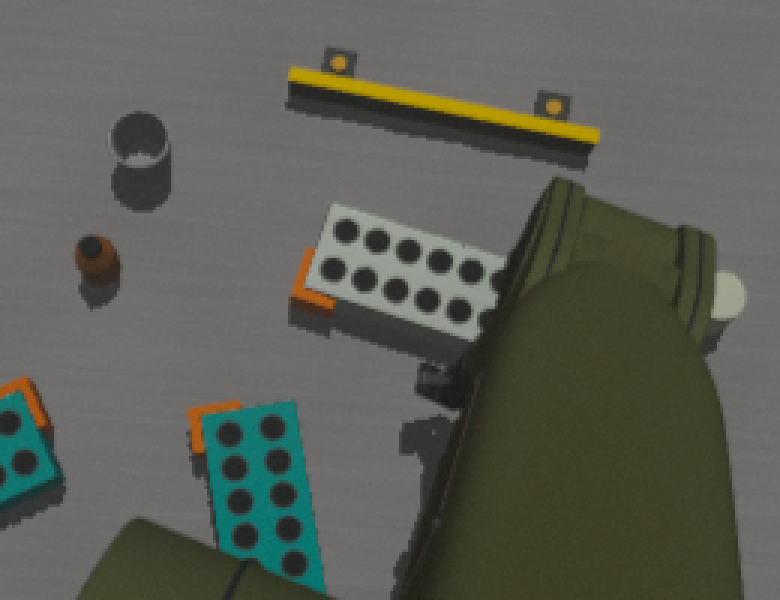

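The arm hides the blue half in the top view (block left part clear, TCP over the blue side). I'll check whether the side camera sees the block whole.

Run:
```python
from h import *
p,_=imaging.capture("side"); cv2.imwrite("pics/s1f.png",p); cv2.imwrite("pics/s1.png",cv2.resize(p[150:350,200:480],None,fx=2.7,fy=2.7))
h=cv2.cvtColor(p,cv2.COLOR_BGR2HSV)
```

```text
(no output)
```

View pics/s1.png

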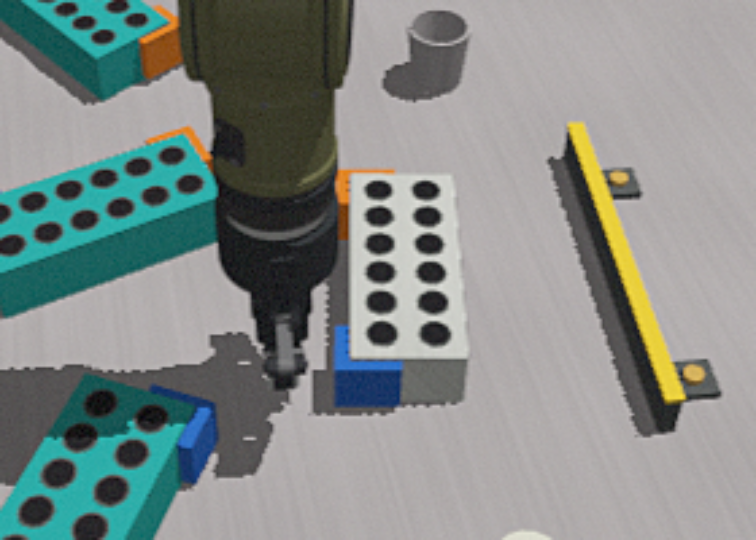

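The side camera sees the block's whole top face (crop (350,175)–(465,355)), and the closed fingers stand behind the blue pad at (285,380). I'll use the side camera for tracking.

```bash
cat >> h.py <<'E'
P2=imaging.camera_params("side"); K2=np.array([[P2['fx'],0,P2['cx']],[0,P2['fy'],P2['cy']],[0,0,1]]); R2=cv2.Rodrigues(P2['rvec'])[0]; C2=-R2.T@P2['tvec']
V,U=np.mgrid[:400,:640]
D2=np.c_[U.ravel(),V.ravel(),np.ones(U.size)]@np.linalg.inv(K2).T@R2
def ray2(uv,z):
    d=np.c_[uv,np.ones(len(uv))]@np.linalg.inv(K2).T@R2; return (C2+d*((z-C2[2])/d[:,2])[:,None])[:,:2]
def sblock(p,d):
    h=cv2.cvtColor(p,cv2.COLOR_BGR2HSV); W=(C2+D2*d.reshape(-1,1)).reshape(400,640,3)
    reg=(W[...,0]>.4)&(W[...,0]<.8)&(abs(W[...,1]+.08)<.2)&(d>0)
    m=((W[...,2]>.044)&(W[...,2]<.057)&reg&(h[...,1]<60)&(h[...,2]>110)).astype(np.uint8)*255
    m=cv2.morphologyEx(m,cv2.MORPH_OPEN,np.ones((3,3),np.uint8))
    c=max(cv2.findContours(m,0,cv2.CHAIN_APPROX_NONE)[0],key=cv2.contourArea)[:,0,:]
    r=cv2.minAreaRect((ray2(c,.05)*1000).astype(np.float32)); y=longdir(r)
    my=cv2.inRange(h,(20,150,100),(35,255,255)); my[(W[...,2]<.02)|(W[...,0]<.6)|(W[...,2]>.06)]=0
    cf=max(cv2.findContours(my,0,cv2.CHAIN_APPROX_NONE)[0],key=cv2.contourArea)[:,0,:]
    rf=cv2.minAreaRect((ray2(cf,.037)*1000).astype(np.float32)); fy=longdir(rf)
    return (np.array(r[0])/1000,np.array([y[1],-y[0]]),y,r[1]),(np.array(rf[0])/1000,np.array([fy[1],-fy[0]]),fy,rf[1])
def look(save=None,img=None):
    p,d=img or imaging.capture("side")
    if save: cv2.imwrite("pics/"+save,cv2.resize(p[110:350,200:520],None,fx=2.4,fy=2.4))
    b,f=sblock(p,d); rel=b[0]-f[0]
    print("block c",b[0].round(4),"size",np.round(b[3],1),"| fence c",f[0].round(4),"size",np.round(f[3],1))
    print("REL mm: x",round(1000*rel@f[1]+6,1),"(home -40) y",round(1000*rel@f[2],1),"angle",round(np.degrees(np.arctan2(b[1]@f[2],b[1]@f[1])),2))
    for n,q in (("LF",(.04,.09)),("RF",(.04,-.09))):
        w=b[0]+b[1]*q[0]+b[2]*q[1]-f[0]; print(n,"gap to fence mm",round(-(1000*w@f[1]+6),1))
    return b,f
E
python3 - <<'E'
from h import *
look(img=(cv2.imread("pics/side0.png"),np.load("pics/side0.npy")))
b,f=look(); plan(-1,18,b)
E
```

```text
block c [ 0.5535 -0.0744] size [179.1  78.9] | fence c [ 0.7151 -0.0872] size [277.9  13.6]
REL mm: x -155.9 (home -40) y -6.6 angle -6.22
LF gap to fence mm 106.4
RF gap to fence mm 125.9
block c [ 0.5536 -0.0744] size [179.2  78.9] | fence c [ 0.715 -0.088] size [279.5  13.6]
REL mm: x -155.9 (home -40) y -5.8 angle -6.29
LF gap to fence mm 106.2
RF gap to fence mm 126.0
0 dy 18.1 dz -2.1 blk-tool ang -6.3
1 dy 24.0 dz 1.2 blk-tool ang -3.7
2 dy 30.0 dz 4.2 blk-tool ang -1.2
3 dy 35.5 dz 7.0 blk-tool ang 1.4
4 dy 40.6 dz 9.5 blk-tool ang 4.0
5 dy 45.8 dz 11.8 blk-tool ang 6.6
6 dy 51.2 dz 13.9 blk-tool ang 9.1
7 dy 56.6 dz 15.8 blk-tool ang 11.7
tcp [ 0.4566 -0.1371  0.0424] F [ 0.1 -0.2  1.5] t 2.15
```

```bash
python3 -m inch '[{"grip":0,"dx":0,"dy":0.012,"dz":-0.002,"turn":0},{"grip":0,"dx":0,"dy":0.019,"dz":-0.001,"turn":0},{"grip":0,"dx":0,"dy":0.026,"dz":0.002,"turn":0},{"grip":0,"dx":0,"dy":0.033,"dz":0.005,"turn":0},{"grip":0,"dx":0,"dy":0.039,"dz":0.0085,"turn":0},{"grip":0,"dx":0,"dy":0.045,"dz":0.0115,"turn":0},{"grip":0,"dx":0,"dy":0.051,"dz":0.0135,"turn":0},{"grip":0,"dx":0,"dy":0.057,"dz":0.0155,"turn":0},{"grip":0,"dx":0,"dy":0.061,"dz":0.017,"turn":0},{"grip":0,"dx":0,"dy":0.061,"dz":0.017,"turn":0}]'
python3 - <<'E'
from h import *
b,f=look("s2.png"); plan(-1,1,b,n=1);plan(1,25,b)
E
```

```text
time_s: 3.15
ee_pos: [0.5162, -0.1607, 0.0413]
tcp_rot: [1.296, 1.149, -1.294]
ft_force: [-0.1, -0.4, 0.2]
width: 0.0001
block c [ 0.5704 -0.105 ] size [ 78.6 127.3] | fence c [ 0.715 -0.088] size [279.5  13.6]
REL mm: x -135.6 (home -40) y -34.2 angle 12.98
LF gap to fence mm 116.8
RF gap to fence mm 76.4
0 dy 2.8 dz 29.6 blk-tool ang 12.9
1 dy 5.0 dz 30.3 blk-tool ang 13.9
tcp [ 0.5161 -0.1606  0.0414] F [0.1 0.5 0.2] t 3.2
0 dy -32.5 dz -124.4 blk-tool ang 12.9
1 dy -24.9 dz -129.9 blk-tool ang 9.3
2 dy -17.0 dz -134.9 blk-tool ang 5.8
3 dy -8.8 dz -139.3 blk-tool ang 2.2
4 dy -0.9 dz -143.2 blk-tool ang -1.4
5 dy 6.2 dz -146.7 blk-tool ang -5.0
6 dy 13.6 dz -149.7 blk-tool ang -8.5
7 dy 21.2 dz -152.3 blk-tool ang -12.1
tcp [ 0.5161 -0.1606  0.0414] F [0.1 0.5 0.2] t 3.2
```

View pics/s2.png

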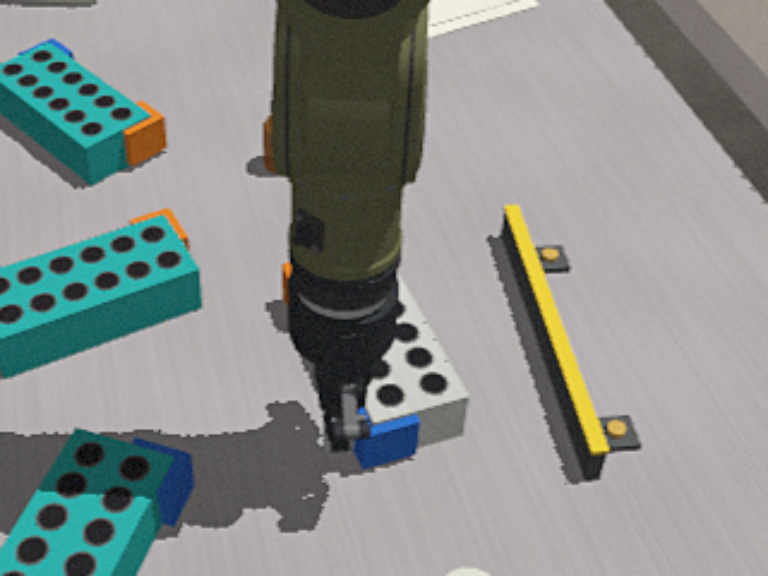

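The push turned the block as predicted: the fingers are on the blue pad (crop (350,430)) and nothing else was touched. Next I'll go behind the orange pad and measure.

```bash
python3 -m inch '[{"grip":0,"dx":0,"dy":-0.035,"dz":0,"turn":0},{"grip":0,"dx":0,"dy":-0.06,"dz":-0.03,"turn":0},{"grip":0,"dx":0,"dy":-0.06,"dz":-0.07,"turn":0},{"grip":0,"dx":0,"dy":-0.06,"dz":-0.11,"turn":0},{"grip":0,"dx":0,"dy":-0.06,"dz":-0.125,"turn":0},{"grip":0,"dx":0,"dy":-0.06,"dz":-0.125,"turn":0}]'
python3 - <<'E'
from h import *
b,f=look(); plan(1,25,b)
E
```

```text
time_s: 3.8
ee_pos: [0.4695, -0.0427, 0.0417]
tcp_rot: [1.291, 1.168, -1.273]
ft_force: [0.5, -0.3, 0.9]
width: 0.0002
block c [ 0.5673 -0.0786] size [ 79.1 179.9] | fence c [ 0.7151 -0.0874] size [278.3  13.6]
REL mm: x -141.7 (home -40) y -8.9 angle 13.09
LF gap to fence mm 123.2
RF gap to fence mm 82.4
0 dy 22.5 dz -39.0 blk-tool ang 11.9
1 dy 30.1 dz -44.3 blk-tool ang 8.3
2 dy 38.1 dz -49.2 blk-tool ang 4.8
3 dy 46.5 dz -53.5 blk-tool ang 1.2
4 dy 54.0 dz -57.2 blk-tool ang -2.4
5 dy 61.2 dz -60.6 blk-tool ang -6.0
6 dy 68.6 dz -63.5 blk-tool ang -9.5
7 dy 76.2 dz -66.0 blk-tool ang -13.1
tcp [ 0.4692 -0.0435  0.0416] F [ 0.5 -0.1 -0.2] t 3.85
```

```bash
python3 -m inch '[{"grip":0,"dx":0,"dy":0,"dz":-0.036,"turn":0},{"grip":0,"dx":0,"dy":0.014,"dz":-0.037,"turn":0},{"grip":0,"dx":0,"dy":0.022,"dz":-0.038,"turn":0},{"grip":0,"dx":0,"dy":0.03,"dz":-0.043,"turn":0},{"grip":0,"dx":0,"dy":0.038,"dz":-0.0485,"turn":0},{"grip":0,"dx":0,"dy":0.046,"dz":-0.053,"turn":0},{"grip":0,"dx":0,"dy":0.054,"dz":-0.057,"turn":0},{"grip":0,"dx":0,"dy":0.061,"dz":-0.0605,"turn":0},{"grip":0,"dx":0,"dy":0.069,"dz":-0.0635,"turn":0},{"grip":0,"dx":0,"dy":0.077,"dz":-0.066,"turn":0},{"grip":0,"dx":0,"dy":0.081,"dz":-0.0675,"turn":0},{"grip":0,"dx":0,"dy":0.081,"dz":-0.0675,"turn":0}]'
python3 - <<'E'
from h import *
b,f=look("s3.png"); plan(1,1,b,n=1); plan(-1,28,b)
E
```

```text
time_s: 5.05
ee_pos: [0.5558, -0.0167, 0.0423]
tcp_rot: [1.276, 1.212, -1.225]
ft_force: [-0.3, 0.6, -0.1]
width: -0.0
block c [ 0.5954 -0.0855] size [179.7  79.1] | fence c [ 0.715 -0.088] size [279.5  13.6]
REL mm: x -113.0 (home -40) y -11.8 angle -9.67
LF gap to fence mm 58.5
RF gap to fence mm 88.7
0 dy -0.4 dz -25.2 blk-tool ang -13.7
1 dy 1.8 dz -25.8 blk-tool ang -14.7
tcp [ 0.5556 -0.0167  0.0424] F [ 0.6  0.6 -0.4] t 5.1
0 dy -37.7 dz 128.2 blk-tool ang -13.7
1 dy -29.4 dz 134.5 blk-tool ang -9.7
2 dy -20.5 dz 140.1 blk-tool ang -5.7
3 dy -11.2 dz 145.0 blk-tool ang -1.7
4 dy -2.7 dz 149.2 blk-tool ang 2.3
5 dy 5.3 dz 153.0 blk-tool ang 6.3
6 dy 13.7 dz 156.2 blk-tool ang 10.3
7 dy 22.3 dz 158.9 blk-tool ang 14.3
tcp [ 0.5556 -0.0167  0.0424] F [ 0.6  0.6 -0.4] t 5.1
```

View pics/s3.png

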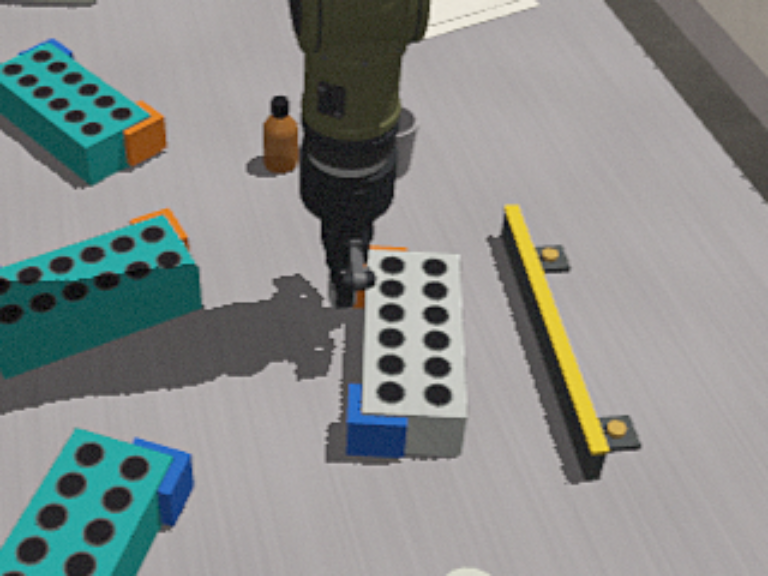

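The fingers lagged inwards: they sit on the inner edge of the orange pad (crop (360,275)), still clear of the metal because the pad is proud, and the tool has drifted about 4° in yaw. I'll back off and find the cause before pushing again.

```bash
python3 -m inch '[{"grip":0,"dx":0,"dy":-0.04,"dz":0,"turn":0},{"grip":0,"dx":0,"dy":-0.06,"dz":0,"turn":0},{"grip":0,"dx":0,"dy":-0.06,"dz":0,"turn":0}]'
python3 - <<'E'
from h import *
s,M=state(); print(s['q'].round(3),s['qd'].round(3),M.round(3),s['ee_pos'],s['joint_torque'].round(1))
E
```

```text
time_s: 5.4
ee_pos: [0.4906, -0.0136, 0.0421]
tcp_rot: [1.273, 1.216, -1.229]
ft_force: [-0.4, 0.1, 0.8]
width: 0.0002
[-0.051  0.402 -0.56   0.612  0.039  3.141] [ 0.001  0.023  0.083 -0.026  0.002 -0.001] [[-0.002  0.999 -0.05 ]
 [ 0.039 -0.05  -0.998]
 [-0.999 -0.004 -0.039]] [ 0.49063937 -0.01359492  0.04210498] [  0.  -42.   18.2  -0.1   0.2  -0. ]
```

Joint 6 is at its limit (3.141). I'll turn the tool −90° so that it pushes along tool +z instead, with joint 6 near mid-range.

```bash
python3 -m inch '[{"grip":0,"dx":0,"dy":0,"dz":0,"turn":-8.5},{"grip":0,"dx":0,"dy":0,"dz":0,"turn":-17},{"grip":0,"dx":0,"dy":0,"dz":0,"turn":-25.5},{"grip":0,"dx":0,"dy":0,"dz":0,"turn":-34},{"grip":0,"dx":0,"dy":0,"dz":0,"turn":-42.5},{"grip":0,"dx":0,"dy":0,"dz":0,"turn":-51},{"grip":0,"dx":0,"dy":0,"dz":0,"turn":-59.5},{"grip":0,"dx":0,"dy":0,"dz":0,"turn":-68},{"grip":0,"dx":0,"dy":0,"dz":0,"turn":-76.5},{"grip":0,"dx":0,"dy":0,"dz":0,"turn":-85},{"grip":0,"dx":0,"dy":0,"dz":0,"turn":-90},{"grip":0,"dx":0,"dy":0,"dz":0,"turn":-90}]'
cat >> h.py <<'E'
def plan(side,dth,b,c=.042,n=7):
    """tool pushing along +z, tool y to world left; shifts (dz,dy mm) from the present pose"""
    s,M=state(); p0=s['ee_pos'][:2]; tz=M[:2,2]; ty=M[:2,1]
    B=np.c_[b[1],b[2]]; cor=b[0]+B@[0,-side*c]
    for k in range(n+1):
        a=np.radians(-side*dth*k/n); Rt=np.array([[np.cos(a),-np.sin(a)],[np.sin(a),np.cos(a)]])
        face=cor+Rt@(B@np.array([-.05,side*(.079+c)])); xb=Rt@b[1]; ang=np.arctan2(xb@ty,xb@tz)
        w=face-xb*(.0145*abs(np.cos(ang))+.011*abs(np.sin(ang))); d=w-p0
        print(k,"dz %.1f dy %.1f"%(1000*d@tz,1000*d@ty),"ang %.1f"%np.degrees(ang))
    print("tcp",s['ee_pos'].round(4),"F",s['ft_force'].round(1),"q",s['q'].round(2),"tool z",M[:,2].round(3),"x",M[:,0].round(3),"t",s['time_s'])
E
python3 - <<'E'
from h import *
b,f=look(); plan(-1,28,b)
E
```

```text
time_s: 6.6
ee_pos: [0.4963, -0.0138, 0.0428]
tcp_rot: [0.07, 1.566, -0.009]
ft_force: [0.8, -0.3, -0.1]
width: -0.0001
block c [ 0.5954 -0.0855] size [179.8  79.1] | fence c [ 0.715 -0.088] size [279.5  13.6]
REL mm: x -113.0 (home -40) y -11.8 angle -9.78
LF gap to fence mm 58.3
RF gap to fence mm 88.9
0 dz 19.5 dy -127.4 ang -13.7
1 dz 27.4 dy -133.8 ang -9.7
2 dz 35.8 dy -139.5 ang -5.7
3 dz 44.6 dy -144.7 ang -1.7
4 dz 53.0 dy -149.1 ang 2.3
5 dz 61.1 dy -153.1 ang 6.3
6 dz 69.5 dy -156.5 ang 10.3
7 dz 78.2 dy -159.4 ang 14.3
tcp [ 0.496  -0.0138  0.0427] F [-0.3  0.1 -0.1] q [-0.05  0.41 -0.55  0.61  0.04  1.57] tool z [ 0.999 -0.052  0.002] x [ 0.004  0.039 -0.999] t 6.65
```

```bash
python3 -m inch '[{"grip":0,"dx":-0.002,"dy":-0.045,"dz":0,"turn":0},{"grip":0,"dx":-0.004,"dy":-0.09,"dz":0,"turn":0},{"grip":0,"dx":-0.005,"dy":-0.127,"dz":0,"turn":0},{"grip":0,"dx":-0.005,"dy":-0.128,"dz":0.01,"turn":0},{"grip":0,"dx":-0.005,"dy":-0.128,"dz":0.018,"turn":0},{"grip":0,"dx":-0.005,"dy":-0.134,"dz":0.027,"turn":0},{"grip":0,"dx":-0.005,"dy":-0.1395,"dz":0.036,"turn":0},{"grip":0,"dx":-0.005,"dy":-0.1445,"dz":0.0445,"turn":0},{"grip":0,"dx":-0.005,"dy":-0.149,"dz":0.053,"turn":0},{"grip":0,"dx":-0.005,"dy":-0.153,"dz":0.061,"turn":0},{"grip":0,"dx":-0.005,"dy":-0.1565,"dz":0.07,"turn":0},{"grip":0,"dx":-0.005,"dy":-0.159,"dz":0.078,"turn":0}]'
python3 -m inch '[{"grip":0,"dx":0,"dy":0,"dz":0,"turn":0},{"grip":0,"dx":0,"dy":0,"dz":-0.04,"turn":0},{"grip":0,"dx":0,"dy":0.03,"dz":-0.075,"turn":0},{"grip":0,"dx":0.003,"dy":0.07,"dz":-0.075,"turn":0},{"grip":0,"dx":0.004,"dy":0.11,"dz":-0.075,"turn":0},{"grip":0,"dx":0.006,"dy":0.15,"dz":-0.075,"turn":0},{"grip":0,"dx":0.006,"dy":0.15,"dz":-0.075,"turn":0}]'
python3 - <<'E'
from h import *
b,f=look("s4.png"); plan(1,30,b)
E
```

```text
time_s: 7.85
ee_pos: [0.5648, -0.1767, 0.0408]
tcp_rot: [0.069, 1.57, -0.009]
ft_force: [-3.4, 0.2, 1.8]
width: 0.0003
time_s: 8.55
ee_pos: [0.4978, -0.0188, 0.0413]
tcp_rot: [0.066, 1.567, -0.002]
ft_force: [-0.3, -0.7, -1.0]
width: 0.0002
block c [ 0.6141 -0.0915] size [ 79.2 180.1] | fence c [ 0.715 -0.088] size [279.5  13.6]
REL mm: x -93.7 (home -40) y -15.6 angle 17.57
LF gap to fence mm 82.8
RF gap to fence mm 28.4
0 dz 36.4 dy -3.9 ang 13.3
1 dz 44.9 dy 2.9 ang 9.0
2 dz 54.0 dy 8.9 ang 4.7
3 dz 63.6 dy 14.2 ang 0.5
4 dz 72.1 dy 18.8 ang -3.8
5 dz 80.9 dy 22.8 ang -8.1
6 dz 90.1 dy 26.2 ang -12.4
7 dz 99.6 dy 28.9 ang -16.7
tcp [ 0.4978 -0.0208  0.0412] F [ 0.7 -0.7  1.3] q [-0.06  0.41 -0.55  0.61  0.04  1.55] tool z [ 0.999 -0.045  0.002] x [ 0.003  0.039 -0.999] t 8.6
```

View pics/s4.png

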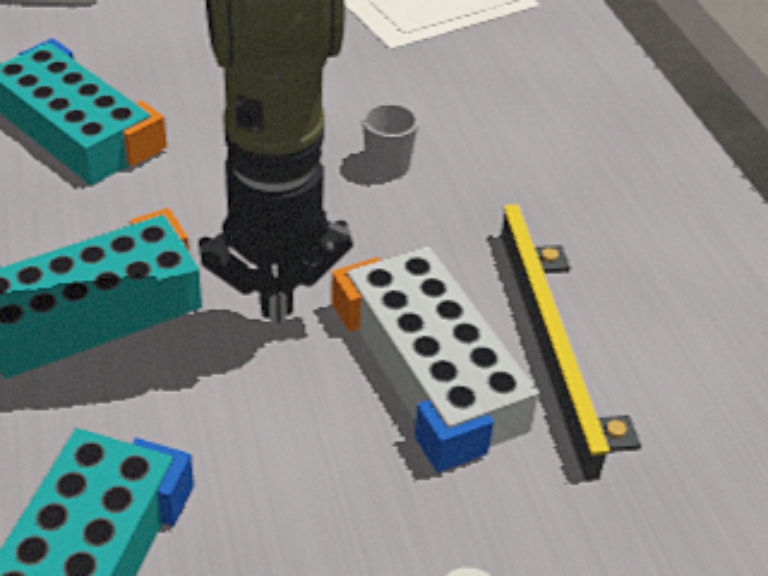

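The fingers are clear, the block is at +17.6° with its orange pad lagging (crop (350,290)), and the bystanders are undisturbed. Now the orange push.

```bash
python3 -m inch '[{"grip":0,"dx":0,"dy":-0.004,"dz":0.025,"turn":0},{"grip":0,"dx":0,"dy":-0.004,"dz":0.035,"turn":0},{"grip":0,"dx":0,"dy":0.002,"dz":0.044,"turn":0},{"grip":0,"dx":0,"dy":0.008,"dz":0.053,"turn":0},{"grip":0,"dx":0,"dy":0.0135,"dz":0.062,"turn":0},{"grip":0,"dx":0,"dy":0.018,"dz":0.071,"turn":0},{"grip":0,"dx":0,"dy":0.0225,"dz":0.08,"turn":0},{"grip":0,"dx":0,"dy":0.026,"dz":0.089,"turn":0},{"grip":0,"dx":0,"dy":0.029,"dz":0.098,"turn":0},{"grip":0,"dx":0,"dy":0.029,"dz":0.1,"turn":0}]'
python3 -m inch '[{"grip":0,"dx":0,"dy":0,"dz":-0.04,"turn":0},{"grip":0,"dx":-0.001,"dy":-0.03,"dz":-0.07,"turn":0},{"grip":0,"dx":-0.003,"dy":-0.07,"dz":-0.07,"turn":0},{"grip":0,"dx":-0.004,"dy":-0.11,"dz":-0.07,"turn":0},{"grip":0,"dx":-0.006,"dy":-0.145,"dz":-0.07,"turn":0},{"grip":0,"dx":-0.006,"dy":-0.145,"dz":-0.07,"turn":0},{"grip":0,"dx":-0.006,"dy":-0.145,"dz":-0.07,"turn":0}]'
python3 - <<'E'
from h import *
b,f=look(); plan(-1,24,b)
E
```

```text
time_s: 9.6
ee_pos: [0.5996, 0.0023, 0.042]
tcp_rot: [0.07, 1.568, -0.007]
ft_force: [-1.3, 2.6, -0.6]
width: 0.0
time_s: 10.3
ee_pos: [0.5218, -0.1411, 0.0428]
tcp_rot: [0.071, 1.568, -0.01]
ft_force: [-1.0, 0.7, -0.8]
width: -0.0002
block c [ 0.6355 -0.0861] size [179.7  79.2] | fence c [ 0.715 -0.088] size [279.5  13.6]
REL mm: x -73.2 (home -40) y -7.7 angle -12.52
LF gap to fence mm 14.6
RF gap to fence mm 53.6
0 dz 24.4 dy 3.0 ang -16.5
1 dz 30.8 dy -2.9 ang -13.1
2 dz 37.6 dy -8.3 ang -9.6
3 dz 44.7 dy -13.2 ang -6.2
4 dz 52.2 dy -17.7 ang -2.8
5 dz 59.8 dy -21.8 ang 0.6
6 dz 66.6 dy -25.4 ang 4.1
7 dz 73.6 dy -28.6 ang 7.5
tcp [ 0.5215 -0.1402  0.0426] F [ 0.5  0.1 -0.8] q [-0.28  0.47 -0.43  0.68  0.04  1.34] tool z [ 0.999 -0.05   0.001] x [ 0.003  0.039 -0.999] t 10.35
```

```bash
python3 -m inch '[{"grip":0,"dx":0,"dy":0.003,"dz":0.014,"turn":0},{"grip":0,"dx":0,"dy":0.003,"dz":0.023,"turn":0},{"grip":0,"dx":0,"dy":-0.003,"dz":0.031,"turn":0},{"grip":0,"dx":0,"dy":-0.0085,"dz":0.038,"turn":0},{"grip":0,"dx":0,"dy":-0.0135,"dz":0.045,"turn":0},{"grip":0,"dx":0,"dy":-0.018,"dz":0.0525,"turn":0},{"grip":0,"dx":0,"dy":-0.022,"dz":0.06,"turn":0},{"grip":0,"dx":0,"dy":-0.0255,"dz":0.067,"turn":0},{"grip":0,"dx":0,"dy":-0.0255,"dz":0.067,"turn":0}]'
python3 -m inch '[{"grip":0,"dx":0,"dy":0,"dz":-0.04,"turn":0},{"grip":0,"dx":0.001,"dy":0.04,"dz":-0.05,"turn":0},{"grip":0,"dx":0.003,"dy":0.08,"dz":-0.05,"turn":0},{"grip":0,"dx":0.005,"dy":0.12,"dz":-0.05,"turn":0},{"grip":0,"dx":0.006,"dy":0.155,"dz":-0.05,"turn":0},{"grip":0,"dx":0.006,"dy":0.155,"dz":-0.05,"turn":0},{"grip":0,"dx":0.006,"dy":0.155,"dz":-0.05,"turn":0}]'
python3 - <<'E'
from h import *
b,f=look(); plan(1,18,b)
E
```

```text
time_s: 11.25
ee_pos: [0.5882, -0.1701, 0.0412]
tcp_rot: [0.069, 1.568, -0.01]
ft_force: [0.2, -0.3, 1.1]
width: -0.0002
time_s: 11.95
ee_pos: [0.5452, -0.011, 0.0416]
tcp_rot: [0.068, 1.568, -0.007]
ft_force: [-0.3, -0.3, -0.4]
width: 0.0
block c [ 0.6481 -0.0928] size [ 79.1 180. ] | fence c [ 0.715 -0.088] size [279.5  13.6]
REL mm: x -59.9 (home -40) y -12.8 angle 8.41
LF gap to fence mm 33.5
RF gap to fence mm 7.2
0 dz 35.8 dy -2.2 ang 4.4
1 dz 41.5 dy 1.1 ang 1.8
2 dz 47.1 dy 4.0 ang -0.8
3 dz 52.2 dy 6.8 ang -3.3
4 dz 57.4 dy 9.3 ang -5.9
5 dz 62.7 dy 11.6 ang -8.5
6 dz 68.2 dy 13.6 ang -11.0
7 dz 73.8 dy 15.5 ang -13.6
tcp [ 0.545  -0.0117  0.0415] F [ 0.1 -0.1 -0.1] q [-0.04  0.47 -0.43  0.67  0.04  1.58] tool z [ 0.999 -0.049  0.001] x [ 0.003  0.038 -0.999] t 12.0
```

```bash
python3 -m inch '[{"grip":0,"dx":0,"dy":-0.002,"dz":0.025,"turn":0},{"grip":0,"dx":0,"dy":-0.002,"dz":0.035,"turn":0},{"grip":0,"dx":0,"dy":0.001,"dz":0.0415,"turn":0},{"grip":0,"dx":0,"dy":0.004,"dz":0.047,"turn":0},{"grip":0,"dx":0,"dy":0.007,"dz":0.052,"turn":0},{"grip":0,"dx":0,"dy":0.009,"dz":0.0575,"turn":0},{"grip":0,"dx":0,"dy":0.0115,"dz":0.0625,"turn":0},{"grip":0,"dx":0,"dy":0.0115,"dz":0.063,"turn":0}]'
python3 -m inch '[{"grip":0,"dx":0,"dy":0,"dz":-0.035,"turn":0},{"grip":0,"dx":-0.001,"dy":-0.04,"dz":-0.045,"turn":0},{"grip":0,"dx":-0.003,"dy":-0.08,"dz":-0.045,"turn":0},{"grip":0,"dx":-0.005,"dy":-0.12,"dz":-0.045,"turn":0},{"grip":0,"dx":-0.006,"dy":-0.15,"dz":-0.045,"turn":0},{"grip":0,"dx":-0.006,"dy":-0.15,"dz":-0.045,"turn":0},{"grip":0,"dx":-0.006,"dy":-0.15,"dz":-0.045,"turn":0}]'
python3 - <<'E'
from h import *
b,f=look(); plan(-1,8,b,n=5)
E
```

```text
time_s: 12.8
ee_pos: [0.6084, -0.0023, 0.0416]
tcp_rot: [0.07, 1.57, -0.007]
ft_force: [-0.8, 0.5, -1.0]
width: -0.0002
time_s: 13.5
ee_pos: [0.5562, -0.1515, 0.0423]
tcp_rot: [0.071, 1.568, -0.009]
ft_force: [0.8, -0.0, -0.6]
width: 0.0002
block c [ 0.6572 -0.091 ] size [178.4  79. ] | fence c [ 0.715 -0.088] size [279.5  13.6]
REL mm: x -51.0 (home -40) y -10.0 angle -4.06
LF gap to fence mm 4.8
RF gap to fence mm 17.5
0 dz 21.8 dy -4.5 ang -8.1
1 dz 25.2 dy -6.7 ang -6.5
2 dz 28.6 dy -8.9 ang -4.9
3 dz 32.2 dy -11.0 ang -3.3
4 dz 35.7 dy -13.0 ang -1.7
5 dz 39.4 dy -14.8 ang -0.1
tcp [ 0.5559 -0.1506  0.0422] F [ 0.5 -0.4 -0.4] q [-0.28  0.52 -0.34  0.72  0.04  1.34] tool z [ 0.999 -0.05   0.   ] x [ 0.002  0.039 -0.999] t 13.55
```

```bash
python3 -m inch '[{"grip":0,"dx":0,"dy":-0.0045,"dz":0.014,"turn":0},{"grip":0,"dx":0,"dy":-0.0045,"dz":0.02,"turn":0},{"grip":0,"dx":0,"dy":-0.0065,"dz":0.025,"turn":0},{"grip":0,"dx":0,"dy":-0.009,"dz":0.029,"turn":0},{"grip":0,"dx":0,"dy":-0.011,"dz":0.033,"turn":0},{"grip":0,"dx":0,"dy":-0.013,"dz":0.0365,"turn":0},{"grip":0,"dx":0,"dy":-0.013,"dz":0.0365,"turn":0}]'
python3 -m inch '[{"grip":0,"dx":0,"dy":0,"dz":-0.035,"turn":0},{"grip":0,"dx":0.001,"dy":0.04,"dz":-0.035,"turn":0},{"grip":0,"dx":0.003,"dy":0.08,"dz":-0.035,"turn":0},{"grip":0,"dx":0.005,"dy":0.12,"dz":-0.035,"turn":0},{"grip":0,"dx":0.006,"dy":0.16,"dz":-0.035,"turn":0},{"grip":0,"dx":0.006,"dy":0.16,"dz":-0.035,"turn":0},{"grip":0,"dx":0.006,"dy":0.16,"dz":-0.035,"turn":0}]'
python3 - <<'E'
from h import *
b,f=look("s5.png"); plan(1,8,b,n=5)
E
```

```text
time_s: 14.25
ee_pos: [0.5915, -0.1659, 0.0411]
tcp_rot: [0.07, 1.57, -0.009]
ft_force: [-1.1, -0.2, -1.0]
width: -0.0
time_s: 14.95
ee_pos: [0.5649, -0.0034, 0.0419]
tcp_rot: [0.067, 1.568, -0.007]
ft_force: [-0.1, 0.1, -0.1]
width: -0.0001
block c [ 0.6591 -0.0923] size [179.6  79. ] | fence c [ 0.715 -0.088] size [279.5  13.6]
REL mm: x -49.0 (home -40) y -11.0 angle 2.45
LF gap to fence mm 12.9
RF gap to fence mm 5.2
0 dz 36.0 dy -2.6 ang -1.6
1 dz 39.1 dy -0.9 ang -3.2
2 dz 42.3 dy 0.7 ang -4.8
3 dz 45.6 dy 2.2 ang -6.4
4 dz 49.0 dy 3.6 ang -8.0
5 dz 52.3 dy 5.0 ang -9.6
tcp [ 0.5648 -0.0042  0.0418] F [0.3 0.1 0. ] q [-0.03  0.5  -0.38  0.69  0.04  1.59] tool z [ 0.999 -0.049  0.001] x [ 0.002  0.038 -0.999] t 15.0
```

View pics/s5.png

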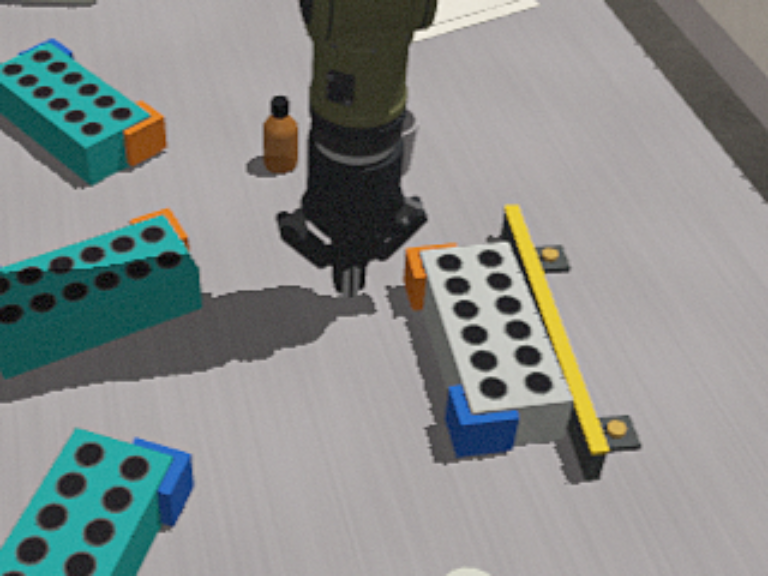

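Block nearly home: both front corners are close to the fence (crop (515,245) and (570,405)), and the fingers are behind the orange pad. Small alternating steps from here.

```bash
python3 -m inch '[{"grip":0,"dx":0,"dy":-0.002,"dz":0.026,"turn":0},{"grip":0,"dx":0,"dy":-0.002,"dz":0.035,"turn":0},{"grip":0,"dx":0,"dy":-0.001,"dz":0.039,"turn":0},{"grip":0,"dx":0,"dy":0.001,"dz":0.043,"turn":0},{"grip":0,"dx":0,"dy":0.002,"dz":0.0465,"turn":0},{"grip":0,"dx":0,"dy":0.002,"dz":0.0465,"turn":0}]'
python3 -m inch '[{"grip":0,"dx":0,"dy":0,"dz":-0.035,"turn":0},{"grip":0,"dx":-0.001,"dy":-0.04,"dz":-0.035,"turn":0},{"grip":0,"dx":-0.003,"dy":-0.08,"dz":-0.035,"turn":0},{"grip":0,"dx":-0.005,"dy":-0.12,"dz":-0.035,"turn":0},{"grip":0,"dx":-0.006,"dy":-0.156,"dz":-0.035,"turn":0},{"grip":0,"dx":-0.006,"dy":-0.156,"dz":-0.035,"turn":0},{"grip":0,"dx":-0.006,"dy":-0.156,"dz":-0.035,"turn":0}]'
python3 - <<'E'
from h import *
b,f=look(); plan(-1,5,b,n=5)
E
```

```text
time_s: 15.6
ee_pos: [0.61, -0.0042, 0.0412]
tcp_rot: [0.07, 1.571, -0.008]
ft_force: [-1.3, -0.3, -0.9]
width: 0.0001
time_s: 16.3
ee_pos: [0.5683, -0.159, 0.0418]
tcp_rot: [0.071, 1.569, -0.009]
ft_force: [-1.7, 0.2, 0.4]
width: -0.0002
block c [ 0.6616 -0.0917] size [180.   78.9] | fence c [ 0.715 -0.088] size [279.5  13.6]
REL mm: x -46.6 (home -40) y -10.1 angle -0.77
LF gap to fence mm 5.4
RF gap to fence mm 7.8
0 dz 18.3 dy -2.4 ang -4.8
1 dz 20.5 dy -3.7 ang -3.8
2 dz 22.7 dy -5.0 ang -2.8
3 dz 25.0 dy -6.2 ang -1.8
4 dz 27.2 dy -7.4 ang -0.8
5 dz 29.4 dy -8.5 ang 0.2
tcp [ 0.5682 -0.158   0.0417] F [ 0.2 -0.2  0.3] q [-0.29  0.54 -0.3   0.74  0.04  1.33] tool z [ 0.999 -0.05  -0.   ] x [ 0.002  0.04  -0.999] t 16.35
```

```bash
python3 -m inch '[{"grip":0,"dx":0,"dy":-0.003,"dz":0.012,"turn":0},{"grip":0,"dx":0,"dy":-0.003,"dz":0.018,"turn":0},{"grip":0,"dx":0,"dy":-0.004,"dz":0.022,"turn":0},{"grip":0,"dx":0,"dy":-0.006,"dz":0.026,"turn":0},{"grip":0,"dx":0,"dy":-0.006,"dz":0.027,"turn":0},{"grip":0,"dx":0,"dy":-0.006,"dz":0.027,"turn":0}]'
python3 -m inch '[{"grip":0,"dx":0,"dy":0,"dz":-0.035,"turn":0},{"grip":0,"dx":0.001,"dy":0.04,"dz":-0.035,"turn":0},{"grip":0,"dx":0.003,"dy":0.08,"dz":-0.035,"turn":0},{"grip":0,"dx":0.005,"dy":0.12,"dz":-0.035,"turn":0},{"grip":0,"dx":0.006,"dy":0.157,"dz":-0.035,"turn":0},{"grip":0,"dx":0.006,"dy":0.157,"dz":-0.035,"turn":0},{"grip":0,"dx":0.006,"dy":0.157,"dz":-0.035,"turn":0}]'
python3 - <<'E'
from h import *
b,f=look(); plan(1,5,b,n=5)
E
```

```text
time_s: 16.95
ee_pos: [0.5941, -0.1652, 0.041]
tcp_rot: [0.07, 1.571, -0.007]
ft_force: [-1.8, 1.4, 0.4]
width: -0.0001
time_s: 17.65
ee_pos: [0.5681, -0.0066, 0.0417]
tcp_rot: [0.068, 1.569, -0.007]
ft_force: [-0.8, -0.5, 0.2]
width: 0.0001
block c [ 0.6627 -0.0924] size [179.8  79. ] | fence c [ 0.715 -0.088] size [279.5  13.6]
REL mm: x -45.4 (home -40) y -10.6 angle 1.9
LF gap to fence mm 8.4
RF gap to fence mm 2.5
0 dz 36.9 dy 1.2 ang -2.1
1 dz 38.9 dy 2.3 ang -3.1
2 dz 40.9 dy 3.3 ang -4.1
3 dz 42.9 dy 4.2 ang -5.1
4 dz 45.0 dy 5.2 ang -6.1
5 dz 47.0 dy 6.1 ang -7.1
tcp [ 0.5679 -0.0075  0.0417] F [-0.  -0.4 -0.1] q [-0.03  0.5  -0.37  0.7   0.04  1.59] tool z [ 0.999 -0.049  0.   ] x [ 0.002  0.038 -0.999] t 17.7
```

```bash
python3 -m inch '[{"grip":0,"dx":0,"dy":0.001,"dz":0.026,"turn":0},{"grip":0,"dx":0,"dy":0.001,"dz":0.036,"turn":0},{"grip":0,"dx":0,"dy":0.002,"dz":0.04,"turn":0},{"grip":0,"dx":0,"dy":0.004,"dz":0.044,"turn":0},{"grip":0,"dx":0,"dy":0.005,"dz":0.047,"turn":0},{"grip":0,"dx":0,"dy":0.005,"dz":0.047,"turn":0}]'
python3 -m inch '[{"grip":0,"dx":0,"dy":0,"dz":-0.035,"turn":0},{"grip":0,"dx":-0.001,"dy":-0.04,"dz":-0.035,"turn":0},{"grip":0,"dx":-0.003,"dy":-0.08,"dz":-0.035,"turn":0},{"grip":0,"dx":-0.005,"dy":-0.12,"dz":-0.035,"turn":0},{"grip":0,"dx":-0.006,"dy":-0.159,"dz":-0.035,"turn":0},{"grip":0,"dx":-0.006,"dy":-0.159,"dz":-0.035,"turn":0},{"grip":0,"dx":-0.006,"dy":-0.159,"dz":-0.035,"turn":0}]'
python3 - <<'E'
from h import *
b,f=look(); plan(-1,5,b,n=5)
E
```

```text
time_s: 18.3
ee_pos: [0.614, -0.0045, 0.0412]
tcp_rot: [0.07, 1.571, -0.008]
ft_force: [-0.7, 0.1, -0.2]
width: -0.0
time_s: 19.0
ee_pos: [0.5722, -0.1623, 0.0417]
tcp_rot: [0.071, 1.568, -0.009]
ft_force: [-0.5, 0.4, -0.8]
width: -0.0001
block c [ 0.6645 -0.0923] size [178.8  78.6] | fence c [ 0.715 -0.088] size [279.5  13.6]
REL mm: x -43.7 (home -40) y -10.3 angle -1.02
LF gap to fence mm 2.1
RF gap to fence mm 5.3
0 dz 16.9 dy 0.6 ang -5.0
1 dz 19.1 dy -0.7 ang -4.0
2 dz 21.3 dy -2.0 ang -3.0
3 dz 23.5 dy -3.2 ang -2.0
4 dz 25.8 dy -4.4 ang -1.0
5 dz 28.1 dy -5.6 ang -0.0
tcp [ 0.572  -0.1614  0.0416] F [-0.7 -0.4  0.4] q [-0.29  0.55 -0.29  0.75  0.04  1.33] tool z [ 0.999 -0.05  -0.   ] x [ 0.002  0.04  -0.999] t 19.05
```

```bash
python3 -m inch '[{"grip":0,"dx":0,"dy":0,"dz":0.012,"turn":0},{"grip":0,"dx":0,"dy":0,"dz":0.018,"turn":0},{"grip":0,"dx":0,"dy":-0.001,"dz":0.021,"turn":0},{"grip":0,"dx":0,"dy":-0.003,"dz":0.024,"turn":0},{"grip":0,"dx":0,"dy":-0.003,"dz":0.024,"turn":0}]'
python3 -m inch '[{"grip":0,"dx":0,"dy":-0.001,"dz":0.001,"turn":0},{"grip":0,"dx":0,"dy":-0.001,"dz":0.002,"turn":0}]'
python3 - <<'E'
from h import *
b,f=look()
E
```

```text
time_s: 19.55
ee_pos: [0.5953, -0.1652, 0.041]
tcp_rot: [0.069, 1.571, -0.007]
ft_force: [-0.4, 0.7, 0.1]
width: -0.0004
time_s: 19.75
ee_pos: [0.5969, -0.167, 0.041]
tcp_rot: [0.07, 1.571, -0.009]
ft_force: [-3.4, 0.3, 0.1]
width: -0.0004
block c [ 0.695  -0.1207] size [153.2  53.6] | fence c [ 0.7127 -0.1111] size [233.   13.5]
REL mm: x -10.3 (home -40) y -11.6 angle -18.99
LF gap to fence mm -56.8
RF gap to fence mm 1.8
```

```bash
for i in 1 2 3; do python3 -m inch '[{"grip":0,"dx":0,"dy":0,"dz":0.0005,"turn":0},{"grip":0,"dx":0,"dy":0,"dz":0.001,"turn":0}]' | grep -E "ee_pos|force"; done
```

```text
ee_pos: [0.5969, -0.167, 0.0409]
ft_force: [-5.9, -0.2, 2.1]
ee_pos: [0.597, -0.167, 0.0409]
ft_force: [-8.1, 0.8, 3.4]
ee_pos: [0.5971, -0.167, 0.0409]
ft_force: [-10.2, 0.2, 5.9]
```

The blue corner now stands against the fence: force rises while the position stalls. Back to the orange pad.

```bash
python3 -m inch '[{"grip":0,"dx":0,"dy":0,"dz":-0.035,"turn":0},{"grip":0,"dx":0.001,"dy":0.04,"dz":-0.035,"turn":0},{"grip":0,"dx":0.003,"dy":0.08,"dz":-0.035,"turn":0},{"grip":0,"dx":0.005,"dy":0.12,"dz":-0.035,"turn":0},{"grip":0,"dx":0.006,"dy":0.161,"dz":-0.035,"turn":0},{"grip":0,"dx":0.006,"dy":0.161,"dz":-0.035,"turn":0},{"grip":0,"dx":0.006,"dy":0.161,"dz":-0.035,"turn":0}]'
python3 - <<'E'
from h import *
b,f=look(); plan(1,5,b,n=5)
E
```

```text
time_s: 21.1
ee_pos: [0.5752, -0.0036, 0.0422]
tcp_rot: [0.067, 1.567, -0.007]
ft_force: [-0.1, -0.8, -1.3]
width: -0.0001
block c [ 0.6658 -0.0925] size [179.5  79.1] | fence c [ 0.715 -0.088] size [279.5  13.6]
REL mm: x -42.3 (home -40) y -10.4 angle 1.42
LF gap to fence mm 4.5
RF gap to fence mm 0.0
0 dz 33.9 dy -1.5 ang -2.6
1 dz 35.9 dy -0.5 ang -3.6
2 dz 37.9 dy 0.5 ang -4.6
3 dz 39.9 dy 1.5 ang -5.6
4 dz 42.0 dy 2.4 ang -6.6
5 dz 44.1 dy 3.3 ang -7.6
tcp [ 0.5749 -0.0046  0.0421] F [ 0.  -0.4 -0.9] q [-0.03  0.51 -0.35  0.7   0.04  1.59] tool z [ 0.999 -0.049  0.002] x [ 0.004  0.038 -0.999] t 21.15
```

Vision is consistent (blue corner gap 0, orange corner 4.5 mm). Now the orange pad, gently, until it stalls.

```bash
python3 -m inch '[{"grip":0,"dx":0,"dy":-0.001,"dz":0.024,"turn":0},{"grip":0,"dx":0,"dy":-0.001,"dz":0.034,"turn":0},{"grip":0,"dx":0,"dy":0.0,"dz":0.037,"turn":0},{"grip":0,"dx":0,"dy":0.001,"dz":0.039,"turn":0},{"grip":0,"dx":0,"dy":0.001,"dz":0.039,"turn":0}]'| grep -E "ee_pos|force"
for i in 1 2 3 4; do python3 -m inch '[{"grip":0,"dx":0,"dy":0,"dz":0.0005,"turn":0},{"grip":0,"dx":0,"dy":0,"dz":0.001,"turn":0}]' | grep -E "ee_pos|force"; done
```

```text
ee_pos: [0.6121, -0.0057, 0.0414]
ft_force: [0.0, -0.0, -0.4]
ee_pos: [0.6127, -0.0054, 0.0415]
ft_force: [-1.6, -0.6, 0.4]
ee_pos: [0.6131, -0.0054, 0.0414]
ft_force: [-2.9, 0.6, 1.7]
ee_pos: [0.6149, -0.005, 0.0415]
ft_force: [-3.6, 1.5, 0.8]
ee_pos: [0.6164, -0.005, 0.0414]
ft_force: [-3.0, 2.5, 1.2]
```

```bash
for i in 1 2 3 4; do python3 -m inch '[{"grip":0,"dx":0,"dy":0,"dz":0.0005,"turn":0},{"grip":0,"dx":0,"dy":0,"dz":0.001,"turn":0}]' | grep -E "ee_pos|force"; done
```

```text
ee_pos: [0.6166, -0.0051, 0.0414]
ft_force: [-6.9, 2.6, 3.1]
ee_pos: [0.6166, -0.0051, 0.0414]
ft_force: [-8.5, 3.1, 5.3]
ee_pos: [0.6167, -0.005, 0.0414]
ft_force: [-10.8, 3.6, 7.8]
ee_pos: [0.6167, -0.005, 0.0414]
ft_force: [-11.2, 2.0, 8.9]
```

```bash
python3 -m inch '[{"grip":0,"dx":0,"dy":0,"dz":-0.038,"turn":0},{"grip":0,"dx":-0.001,"dy":-0.04,"dz":-0.038,"turn":0},{"grip":0,"dx":-0.003,"dy":-0.08,"dz":-0.038,"turn":0},{"grip":0,"dx":-0.005,"dy":-0.12,"dz":-0.038,"turn":0},{"grip":0,"dx":-0.006,"dy":-0.158,"dz":-0.038,"turn":0},{"grip":0,"dx":-0.006,"dy":-0.158,"dz":-0.038,"turn":0},{"grip":0,"dx":-0.006,"dy":-0.158,"dz":-0.038,"turn":0}]'
python3 - <<'E'
from h import *
b,f=look(); plan(-1,3,b,n=3)
E
```

```text
time_s: 23.95
ee_pos: [0.5762, -0.1635, 0.0418]
tcp_rot: [0.071, 1.567, -0.011]
ft_force: [-0.4, 0.2, -0.2]
width: -0.0
block c [ 0.6676 -0.093 ] size [180.   78.8] | fence c [ 0.715 -0.088] size [279.5  13.6]
REL mm: x -40.4 (home -40) y -10.7 angle -0.36
LF gap to fence mm -0.1
RF gap to fence mm 1.0
0 dz 17.1 dy -0.0 ang -4.3
1 dz 19.3 dy -1.3 ang -3.3
2 dz 21.6 dy -2.5 ang -2.3
3 dz 23.8 dy -3.7 ang -1.3
tcp [ 0.5759 -0.1623  0.0417] F [-0.3 -0.1 -1.2] q [-0.29  0.55 -0.28  0.75  0.04  1.33] tool z [ 0.999 -0.05   0.001] x [ 0.003  0.038 -0.999] t 24.0
```

Possibly about 1 mm remains at the blue end, so I'll seat it.

```bash
python3 -m inch '[{"grip":0,"dx":0,"dy":0,"dz":0.012,"turn":0},{"grip":0,"dx":0,"dy":0,"dz":0.017,"turn":0},{"grip":0,"dx":0,"dy":0,"dz":0.019,"turn":0},{"grip":0,"dx":0,"dy":0,"dz":0.02,"turn":0},{"grip":0,"dx":0,"dy":0,"dz":0.02,"turn":0}]'| grep -E "ee_pos|force"
for i in 1 2 3 4 5; do python3 -m inch '[{"grip":0,"dx":0,"dy":0,"dz":0.0005,"turn":0},{"grip":0,"dx":0,"dy":0,"dz":0.001,"turn":0}]' | grep -E "ee_pos|force"; done
```

```text
ee_pos: [0.5947, -0.1623, 0.0414]
ft_force: [-0.2, 0.2, 1.4]
ee_pos: [0.5955, -0.1628, 0.0414]
ft_force: [0.5, 0.3, -0.1]
ee_pos: [0.5965, -0.1629, 0.0414]
ft_force: [-0.7, -0.0, 0.6]
ee_pos: [0.5966, -0.1629, 0.0413]
ft_force: [-3.8, -0.3, 2.8]
ee_pos: [0.5974, -0.1631, 0.0413]
ft_force: [-5.8, -0.5, 2.9]
ee_pos: [0.5975, -0.1631, 0.0413]
ft_force: [-8.3, -1.9, 5.5]
```

```bash
python3 -m inch '[{"grip":0,"dx":0,"dy":0,"dz":-0.038,"turn":0},{"grip":0,"dx":0.001,"dy":0.04,"dz":-0.038,"turn":0},{"grip":0,"dx":0.003,"dy":0.08,"dz":-0.038,"turn":0},{"grip":0,"dx":0.005,"dy":0.12,"dz":-0.038,"turn":0},{"grip":0,"dx":0.006,"dy":0.158,"dz":-0.038,"turn":0},{"grip":0,"dx":0.006,"dy":0.158,"dz":-0.038,"turn":0},{"grip":0,"dx":0.006,"dy":0.158,"dz":-0.038,"turn":0}]' | grep ee_pos
python3 - <<'E'
from h import *
b,f=look(); plan(1,3,b,n=3)
E
```

```text
ee_pos: [0.5708, -0.0024, 0.0419]
block c [ 0.6678 -0.0928] size [179.7  79. ] | fence c [ 0.715 -0.088] size [279.5  13.6]
REL mm: x -40.3 (home -40) y -10.5 angle 0.06
LF gap to fence mm 0.4
RF gap to fence mm 0.2
0 dz 41.9 dy -1.3 ang -4.0
1 dz 43.9 dy -0.4 ang -5.0
2 dz 46.0 dy 0.6 ang -6.0
3 dz 48.0 dy 1.5 ang -7.0
tcp [ 0.5706 -0.0033  0.0418] F [-0.3 -0.   0.9] q [-0.03  0.51 -0.37  0.7   0.04  1.59] tool z [ 0.999 -0.049  0.001] x [ 0.003  0.039 -0.999] t 26.25
```

Flat to within measurement. I'll press once lightly on orange to confirm, then clear out.

```bash
python3 -m inch '[{"grip":0,"dx":0,"dy":-0.001,"dz":0.03,"turn":0},{"grip":0,"dx":0,"dy":-0.001,"dz":0.04,"turn":0},{"grip":0,"dx":0,"dy":-0.001,"dz":0.043,"turn":0},{"grip":0,"dx":0,"dy":-0.001,"dz":0.044,"turn":0},{"grip":0,"dx":0,"dy":-0.001,"dz":0.044,"turn":0}]'| grep -E "ee_pos|force"
for i in 1 2 3 4 5; do python3 -m inch '[{"grip":0,"dx":0,"dy":0,"dz":0.0005,"turn":0},{"grip":0,"dx":0,"dy":0,"dz":0.001,"turn":0}]' | grep -E "ee_pos|force"; done
```

```text
ee_pos: [0.6126, -0.0069, 0.0413]
ft_force: [0.0, -0.7, -0.7]
ee_pos: [0.6139, -0.0065, 0.0416]
ft_force: [0.2, 0.1, 0.8]
ee_pos: [0.6155, -0.0064, 0.0417]
ft_force: [0.9, 0.4, 0.4]
ee_pos: [0.6161, -0.0065, 0.0415]
ft_force: [-2.8, 0.7, 1.5]
ee_pos: [0.6163, -0.0064, 0.0414]
ft_force: [-4.3, 1.1, 3.0]
ee_pos: [0.6165, -0.0064, 0.0413]
ft_force: [-7.4, 0.3, 4.9]
```

```bash
python3 -m inch '[{"grip":0,"dx":0,"dy":0,"dz":-0.04,"turn":0},{"grip":0,"dx":0,"dy":0,"dz":-0.08,"turn":0},{"grip":0,"dx":-0.04,"dy":0,"dz":-0.1,"turn":0},{"grip":0,"dx":-0.09,"dy":0,"dz":-0.13,"turn":0},{"grip":0,"dx":-0.14,"dy":0,"dz":-0.16,"turn":0},{"grip":0,"dx":-0.14,"dy":0,"dz":-0.16,"turn":0},{"grip":0,"dx":-0.14,"dy":0,"dz":-0.16,"turn":0},{"grip":0,"dx":-0.14,"dy":0,"dz":-0.16,"turn":0}]'
python3 - <<'E'
from h import *
b,f=look()
p,_=imaging.capture("top"); q,_=imaging.capture("side")
cv2.imwrite("pics/end.png",np.vstack([cv2.resize(p[90:290,220:500],(560,400))[:300],cv2.resize(q[130:330,220:500],(560,400))[:300]]))
cv2.imwrite("pics/endside.png",cv2.resize(q[90:400,220:520],None,fx=1.9,fy=1.9))
E
```

```text
time_s: 28.55
ee_pos: [0.4597, -0.0043, 0.1816]
tcp_rot: [0.069, 1.568, -0.008]
ft_force: [0.1, 0.3, -0.4]
width: -0.0001
block c [ 0.6679 -0.0929] size [179.5  78.9] | fence c [ 0.7151 -0.0874] size [278.3  13.6]
REL mm: x -40.2 (home -40) y -11.2 angle -0.03
LF gap to fence mm 0.1
RF gap to fence mm 0.2
```

View pics/end.png

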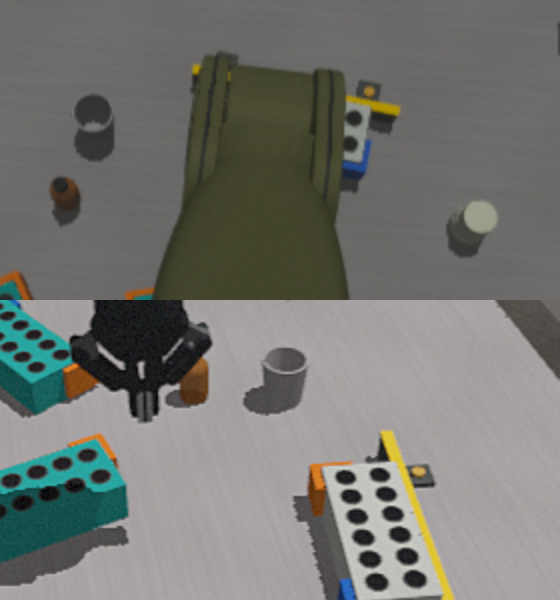

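View pics/endside.png

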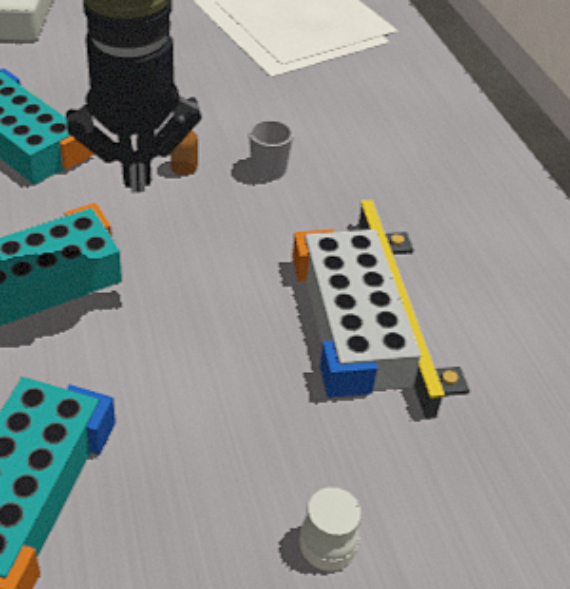

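The final views show the block's long face against the fence along its whole length. The fence extends beyond the block at both ends (side crop (370,205) to (435,390)). The bottle, cup and jar are standing, and the hand is clear.

```bash
python3 -c "
from station import robot
print(robot.job_done())"
```

```text
the job is handed in; nothing more can be done
None
```

I walked the aluminium block to the fence with alternating pushes on the blue and orange pads. I then pressed each pad lightly in turn, up to about 11 N along the push, until it stalled against the fence. The job was handed in with about 28.7 s used of the 54 s allowed.

**Final side-camera check:**
- The block's origin is at x = −40.2 mm in the fence frame (home is −40) and 11 mm off the fence's middle, so the fence backs the whole face.
- The angle to the fence is −0.03°, and the gaps at the front corners are 0.1 and 0.2 mm. Camera calibration is only good to about 2 mm.
- The bottle, jar and cup are standing where they were by eye; I did not re-measure them. The hand is clear and reads no contact force.

**What went wrong or disagreed:**
- During the first orange push, joint 6 ran into its range limit. The fingers lagged about 25 mm inwards and pushed on the pad's inner edge. By geometry they cleared the metal by about 5 mm, but I did not observe that directly. I then turned the tool 90°, which fixed it, but left it about 2° off vertical for the rest of the job.
- The two fixed cameras differed by about 5 mm in x. I used block-to-fence measurements from the side camera alone, and the contact forces agreed with them.
- In the last top view the arm hid most of the block, so the fit was confirmed only by the side camera and the contact forces.

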